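# Change the cutter on the shaper spindle

### The job

Change the cutter on the steel shaper spindle: the red cutter that is on it and the blue cutter on one of the wooden posts must change places, with the red one stood meanwhile on the bare bench at the front, so that the blue one ends seated fully down on the spindle and the red one fully down on the post the blue one came from. Above the blue cutter fit first the black collar and then the brass collar on top, all resting on one another ready for the nut. Lower the cutters into place rather than dropping them or tipping them over (their carbide edges chip), and leave the green cutter, the hex keys and the tape measure where they are.

Things in the scene. Friction and masses are not known exactly. Their poses are not given: they have to be found in the camera images.
- red_cutter: red shaper cutter, square wings: hub 40 mm across, 36 mm tall, 22 mm bore right through; three wings reach 33 mm from the axis, all lower than 15 mm above the underside, so the bare upper 21 mm of the hub is the place to grip (any yaw). 0.18 to 0.36 kg. Origin: centre of the underside, on the bore; z up. Starts on the spindle.
- blue_cutter: blue shaper cutter, rounded wings: hub 40 mm across, 36 mm tall, 22 mm bore right through; three wings reach 33 mm from the axis, all lower than 15 mm above the underside, so the bare upper 21 mm of the hub is the place to grip (any yaw). 0.18 to 0.36 kg. Origin: centre of the underside, on the bore; z up. Starts on post_a.
- green_cutter: green shaper cutter, pointed wings: hub 40 mm across, 36 mm tall, 22 mm bore right through; three wings reach 33 mm from the axis, all lower than 15 mm above the underside, so the bare upper 21 mm of the hub is the place to grip (any yaw). 0.18 to 0.36 kg. Origin: centre of the underside, on the bore; z up. Starts on post_b and stays.
- black_collar: a black ring, 36 mm outside, 22 mm bore, 18 mm tall, lying flat on the bench; goes directly on top of the blue cutter's hub. About 0.1 kg. Origin: centre of the underside; z up along the bore.
- brass_collar: a brass ring, 44 mm outside, 22 mm bore, 8 mm tall, lying flat on the bench; goes last, on top of the black collar. About 0.06 kg. Origin: centre of the underside; z up along the bore.
- spindle_stand: fixed stand: grey base 132 x 92 x 12 mm (86 mm to its own +x, where the nut lies as part of it; 46 mm to the other sides), steel spindle upright, 19 mm thick to 105 mm above the bench, then a 14 mm bevelled thread to 117 mm. A cutter rests on the flange at 40 mm. Seated undersides: blue 40, black 76, brass 94 mm above the bench. Origin: on the spindle axis at bench height; z up.
- post_a: one of two like storage posts, fixed to the bench: plywood block 80 x 80 x 20 mm, a 2 mm cork washer, and a 16 mm beech dowel upright in the middle to 67 mm above the bench, rounded on top. A cutter on it rests on the cork, its underside 22 mm above the bench. Origin: on the dowel's axis at bench height; z up. The blue cutter starts on this one.
- post_b: one of two like storage posts, fixed to the bench: plywood block 80 x 80 x 20 mm, a 2 mm cork washer, and a 16 mm beech dowel upright in the middle to 67 mm above the bench, rounded on top. A cutter on it rests on the cork, its underside 22 mm above the bench. Origin: on the dowel's axis at bench height; z up. The green cutter starts on this one.
- hex_keys: a red folding hex key set, 30 x 105 x 24 mm, lying loose on the bench, its length along its own y; a bystander. Origin: centre of its underside.
- tape_measure: a yellow tape measure, 73 x 76 x 36 mm, lying loose on the bench to the left; a bystander. Origin: centre of its underside. Straight ahead of the robot, x 0.42 to 0.50 m, y -0.01 to 0.06 m, the bench is always bare: room to stand a cutter.

How it is judged (in metres and radians):
On the way, in this order (a step that is already met when the one before it is completed fails the run):
1. the red cutter stands let go on the bench (height (world z) of red_cutter below 0.004 m and angle between red_cutter's own z axis and vertical below 0.08 rad and linear speed of red_cutter below 0.02 m/s and contact force between the fingers and red_cutter below 0.1 N), for 0.1 s.
2. the blue cutter is seated on the spindle (horizontal distance between blue_cutter and spindle_stand below 0.005 m and z of blue_cutter in the frame of spindle_stand between 0.037 and 0.044 m and angle between blue_cutter's own z axis and vertical below 0.08 rad), for 0.2 s.
At the end, for the whole second after the job is handed in: Blue cutter seated on the spindle, black collar resting on it, brass collar on that (each within 5 mm of the axis, 3 mm low to 4 mm high, upright within 0.08 rad); red cutter down and upright on the post blue came from (within 7 mm), green still on its own; all at rest (all of step 2 and horizontal distance between each of black_collar, brass_collar and spindle_stand below 0.005 m and z of black_collar in the frame of spindle_stand between 0.073 and 0.08 m and angle between each of black_collar, brass_collar, red_cutter, green_cutter's own z axis and vertical below 0.08 rad and z of brass_collar in the frame of spindle_stand between 0.091 and 0.098 m and horizontal distance between red_cutter and post_a below 0.007 m and z of red_cutter in the frame of post_a between 0.019 and 0.026 m and horizontal distance between green_cutter and post_b below 0.007 m and z of green_cutter in the frame of post_b between 0.019 and 0.026 m and linear speed of each of red_cutter, blue_cutter, black_collar, brass_collar, green_cutter below 0.02 m/s); the robot touches nothing.
It fails at once if a cutter is dropped: falling freely faster than 0.7 m/s (a fall of over 25 mm) ((linear speed of red_cutter above 0.7 m/s and contact force between anything else and red_cutter below 0.05 N) or (linear speed of blue_cutter above 0.7 m/s and contact force between anything else and blue_cutter below 0.05 N)).
It fails at once if a cutter is tipped over (angle between any of red_cutter, blue_cutter, green_cutter's own z axis and vertical above 0.6 rad).
It fails at once if the green cutter is taken off its post or the hex keys or tape measure are shifted by more than 25 mm (distance of any of green_cutter, hex_keys, tape_measure from where it was at the start of the episode above 0.025 m).
It also fails if it takes over 128 s, if anything falls off the work surface, if the arm or the gripper's body presses on something with over 40 N, if the wrist force passes 120 N, or if a joint passes its speed limit or range.

### The arm

A 6-joint arm with a two-finger parallel gripper is mounted at the origin on a cart in front of the work surface, level with it; the furniture and walls round the work are solid. World frame = base frame: x ahead of the robot, y to its left, z up, the work surface at z = 0. Lengths are in mm, angles in rad, forces in N, time in s.
With the tool pointing down it reaches from about 325 to 900 mm from the base axis. Payload 3.5 kg.
Tool frame: the origin (TCP) lies at the centre of the arm's flange, where the gripper is bolted on; the fingertips stand 173 mm ahead of it and the grasp point (between the pads) lies 155 mm ahead of it; z points along the fingers, x is the direction in which the jaws open and shut, and the axes are right-handed (so a half turn about z gives the same grasp; the last joint's range is limited). The gripper opens to 85 mm and grips with 20 to 120 N. Pads are 22 mm wide; open, the fingers measure 114 mm over their backs; the gripper's body (76 mm by 85 mm) begins 54 mm behind the grasp point. The pads swing forward as they close: fully open they stand 13 mm farther back than shut.
Start: joints at [1.01, 0.276, -0.026, 1.268, 0, 1.467], TCP at [276.241, 560.637, 404.713] pointing down, gripper open.
Joint ranges: [-3.12, 3.12], [-0.85, 1.88], [-1.08, 1.24], [-1.95, 2.15], [-1.57, 1.53], [-3.14, 3.14]. Speed limits (rad/s): [2.57, 2.57, 3.14, 3.14, 3.14, 3.14].

### API

Orientations are given as a unit quaternion [w, x, y, z].
In Python, from plant import arm gives the robot as it stands. Calls block until the motion is done:
- arm.move_to(position, orientation): joint-space move of the TCP to a pose.
- arm.movel(position, feed=150, frame=None): straight line of the TCP; frame=None keeps the orientation; feed is the mean speed in mm/s.
- arm.goto_joints(angles): joint-space move.
- arm.open() and arm.grab(): open the fingers fully, or close them until they stop; the grip force is fixed at half the most.
- arm.dwell(seconds).
- arm.solve_ik(position, orientation): joint angles nearest the present ones, or None.
- arm.get_state(): the state.
- arm.read_camera(name): name is "scene" or "top"; returns the picture (420x560x3 uint8, red, green, blue); there is no depth.
- arm.camera_params(name): a dict with "K" (3x3 intrinsics, pixels), "cam_to_world" (4x4, takes a point from camera to world coordinates). Camera axes: x right, y down, z forward; pixel columns grow to the right and rows downward; lengths in mm; the calibration is good to about 2 mm. A picture is of the moment at which its call begins. camera_params takes no time and is no camera call.
A pose or a line that the arm cannot do raises arm.IKError and nothing moves.
- arm.finish_job(): hands the job in, once; it reports no verdict.
The state is a dict: "time_s": time; "joint_positions": joint angles; "qd": joint speeds; "joint_torque": joint torques, N m; "ee_pos": TCP position; "ee_rot": TCP orientation; "force": force on the tool from outside, world axes, zero at the start; "moment": the same for the moment, N m; "gripper_width": finger opening in mm.
Only numpy, scipy, OpenCV 4.12 (cv2) and the standard library are available. Lean on these libraries where they do the work, as an engineer would, in place of code of your own. Each camera call takes 0.05 s, during which the arm holds its last target.

## Working session

There is one attempt and no reset: what is moved stays moved. The work goes in short steps, each a Python script; the robot and the scene stay as the last script left them, time stands still between calls to the robot, and variables do not carry over. Pictures are saved under pics/ and viewed, and the job is handed in when it is done.

```bash
ls; mkdir -p pics
python3 - <<'E'
from plant import arm
import cv2,numpy as np
for n in("scene","top"):
    im=arm.read_camera(n); cv2.imwrite(f"pics/{n}0.png",im[:,:,::-1])
    p=arm.camera_params(n); print(n,np.round(p["K"],2).tolist(),np.round(p["cam_to_world"],4).tolist())
s=arm.get_state(); print(s["time_s"],s["ee_pos"],s["ee_rot"],s["gripper_width"],s["force"])
E
```

```text
pics
scene [[524.03, 0.0, 275.7], [0.0, 524.03, 215.28], [0.0, 0.0, 1.0]] [[0.734, -0.4364, 0.5204, -70.4026], [-0.6792, -0.4684, 0.5651, -508.3809], [-0.0029, -0.7682, -0.6402, 758.5823], [0.0, 0.0, 0.0, 1.0]]
top [[505.77, 0.0, 277.33], [0.0, 505.77, 201.35], [0.0, 0.0, 1.0]] [[0.03, -0.9836, 0.1781, 275.6459], [-0.9986, -0.0372, -0.0373, 141.9986], [0.0433, -0.1767, -0.9833, 1341.9472], [0.0, 0.0, 0.0, 1.0]]
0.1 [276.05439653 560.33481029 403.66166546] [ 4.40120355e-04  8.49113738e-01  5.28209074e-01 -9.17396843e-04] 85.24476715861873 [-0.26695152 -0.69081043 -1.49159321]
```

View pics/scene0.png

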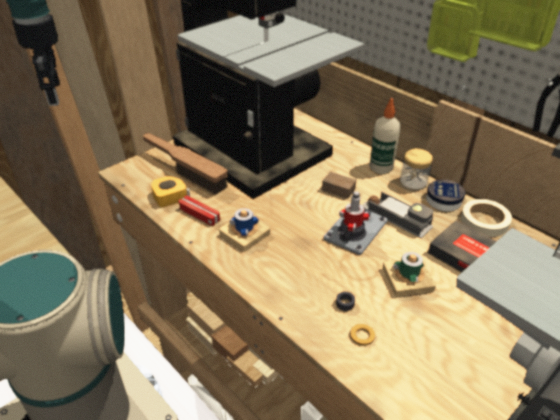

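View pics/top0.png

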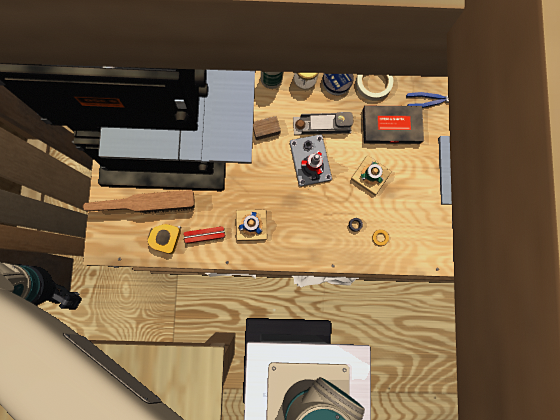

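Run:
```python
import cv2
t=cv2.imread("pics/top0.png"); s=cv2.imread("pics/scene0.png")
# top: cols 225-405, rows 130-265 -> x4.4
cv2.imwrite("pics/t_a.png",cv2.resize(t[125:205,280:400],None,fx=6.5,fy=6.5,interpolation=cv2.INTER_CUBIC))
cv2.imwrite("pics/t_b.png",cv2.resize(t[195:255,225:405],None,fx=4.4,fy=4.4,interpolation=cv2.INTER_CUBIC))
cv2.imwrite("pics/s_a.png",cv2.resize(s[185:355,210:450],None,fx=3.3,fy=3.3,interpolation=cv2.INTER_CUBIC))
```

```text
(no output)
```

View pics/t_a.png

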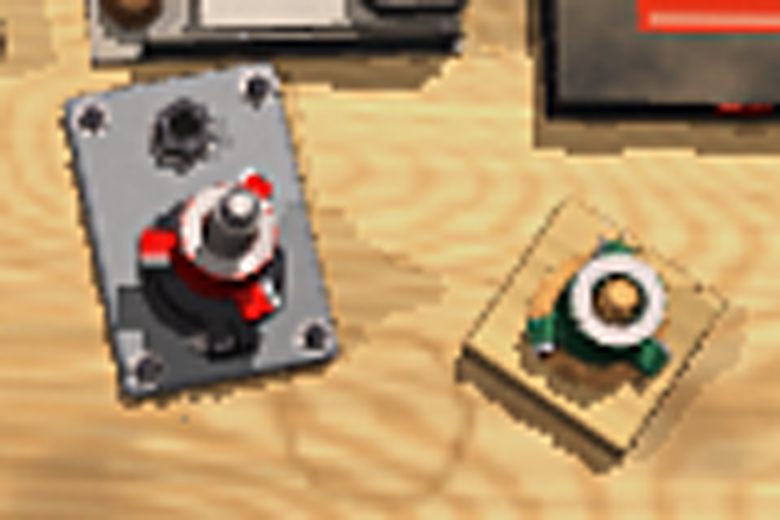

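View pics/t_b.png

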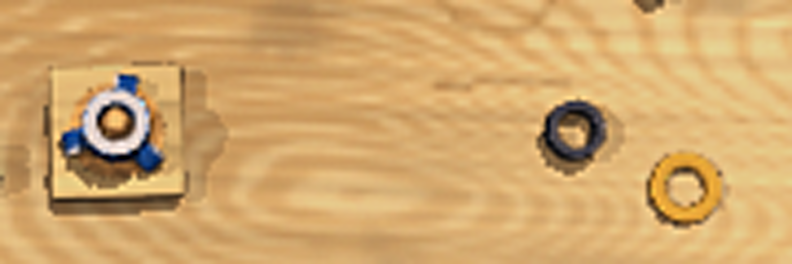

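View pics/s_a.png

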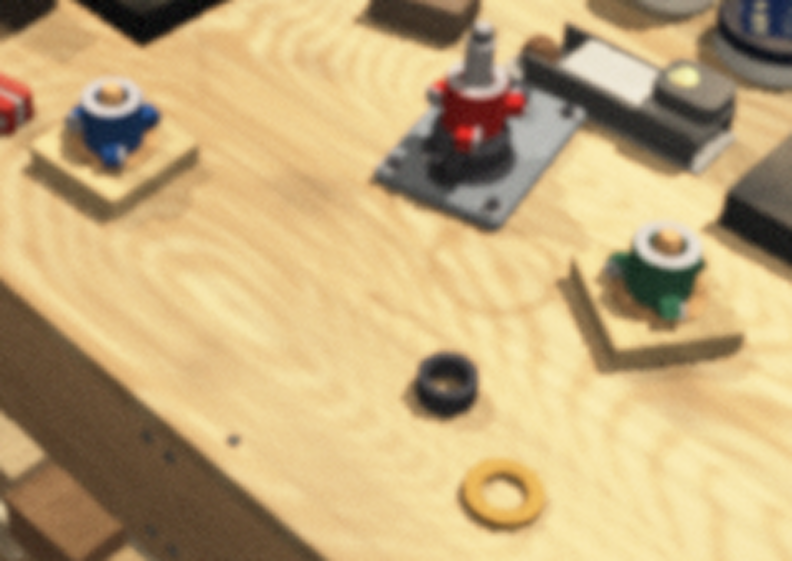

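```bash
cat > h.py <<'E'
from plant import arm
import numpy as np, cv2
def px2w(cam,u,v,z):
    p=arm.camera_params(cam);K=np.array(p["K"]);T=np.array(p["cam_to_world"])
    d=T[:3,:3]@np.linalg.inv(K)@np.array([u,v,1.]);o=T[:3,3]
    return (o+d*(z-o[2])/d[2])
def w2px(cam,P):
    p=arm.camera_params(cam);K=np.array(p["K"]);T=np.linalg.inv(np.array(p["cam_to_world"]))
    q=K@(T[:3,:3]@np.array(P,float)+T[:3,3]);return q[:2]/q[2]
def crop(u,v,f,u0,v0): return (u+.5)/f-.5+u0,(v+.5)/f-.5+v0
def q(yaw): # tool down, jaw x axis at yaw in the world
    return np.array([0,np.cos(yaw/2),np.sin(yaw/2),0])
E
python3 - <<'E'
from h import *
A=(6.5,280,125);B=(4.4,225,195);S=(3.3,210,185)
for n,cam,u,v,C,z in [("red","top",229,228,A,76),("red","scene",478,82,S,76),("tip","top",238,203,A,116),("tip","scene",483,29,S,117),
 ("green","top",618,299,A,58),("green","scene",667,248,S,58),("blue","top",117,122,B,58),("blue","scene",112,98,S,58),
 ("black","top",576,131,B,18),("black","scene",447,372,S,18),("brass","top",685,187,B,8),("brass","scene",503,490,S,8),
 ("pa","top",50,67,B,20),("pa","top",182,67,B,20),("pa","top",184,196,B,20),("pa","top",50,198,B,20),
 ("st","top",65,103,A,12),("st","top",272,65,A,12),("st","top",340,350,A,12),("st","top",125,390,A,12)]:
    print(n,cam,np.round(px2w(cam,*crop(u,v,*C),z),1)[:2])
E
```

```text
red top [6.184e+02 1.000e-01]
red scene [615.9  -2.9]
tip top [617.7   1.3]
tip scene [616.   -1.8]
green top [ 600.2 -160.5]
green scene [ 598.2 -162.2]
blue top [451.2 158.5]
blue scene [452.  158.1]
black top [ 461.1 -118. ]
black scene [ 464.2 -117.3]
brass top [ 430.6 -186.7]
brass scene [ 430.9 -187.4]
pa top [488.2 200.4]
pa top [491.1 121.3]
pa top [413.4 117.4]
pa top [409.5 196.9]
st top [687.1  63.2]
st top [707.6 -24.1]
st top [585.2 -54.3]
st top [564.6  35.1]
```

```bash
cat >> h.py <<'E'
def st(m=""):
    s=arm.get_state(); print(m,"t",round(s["time_s"],2),"p",np.round(s["ee_pos"],1),"F",np.round(s["force"],1),"M",np.round(s["moment"],2),"w",round(s["gripper_width"],1),flush=True); return s
def snap(cam,n):
    im=arm.read_camera(cam); cv2.imwrite(f"pics/{n}.png",im[:,:,::-1]); return im
def sub(n,u0,v0,w,h):
    im=cv2.imread(f"pics/{n}.png")[v0:v0+h,u0:u0+w]; f=min(800/w,600/h)
    cv2.imwrite(f"pics/{n}_c.png",cv2.resize(im,None,fx=f,fy=f,interpolation=cv2.INTER_CUBIC)); print(n,"f",round(f,4),u0,v0)
E
python3 - <<'E'
from h import *
for P,y in [((222,400,404),60),((450,0,350),0),((450,0,350),90),((450,0,350),-90),((617,0,227),0),((617,0,227),90),((617,0,227),-90),((451,158,209),0),((451,158,209),90)]:
    j=arm.solve_ik(P,q(np.radians(y))); print(P,y,None if j is None else np.round(j,2))
E
```

```text
(222, 400, 404) 60 [ 0.92 -0.02 -0.37  1.22  0.    1.45]
(450, 0, 350) 0 [-0.14  0.   -0.46  1.1   0.    1.43]
(450, 0, 350) 90 [-0.14  0.   -0.46  1.1   0.   -0.14]
(450, 0, 350) -90 [-0.14  0.   -0.46  1.1   0.    3.  ]
(617, 0, 227) 0 [-0.1   0.4  -0.25  0.92  0.    1.47]
(617, 0, 227) 90 [-0.1   0.4  -0.25  0.92  0.   -0.1 ]
(617, 0, 227) -90 [-0.1   0.4  -0.25  0.92  0.    3.04]
(451, 158, 209) 0 [ 0.2   0.21 -0.57  0.79  0.    1.77]
(451, 158, 209) 90 [ 0.2   0.21 -0.57  0.79  0.    0.2 ]
```

Run:
```python
from h import *
arm.move_to([222,400,404],q(np.radians(60)))
arm.move_to([450,0,380],q(np.radians(0)))
arm.move_to([617,-.5,330],q(0))
st("above red")
snap("scene","s1"); sub("s1",250,60,200,200)
snap("top","t1"); sub("t1",230,80,160,120)
```

```text
above red t 3.23 p [6.162e+02 2.000e-01 3.298e+02] F [ 0.1  0.  -1.2] M [0.01 0.06 0.02] w 85.6
s1 f 3.0 250 60
t1 f 5.0 230 80
```

View pics/s1_c.png

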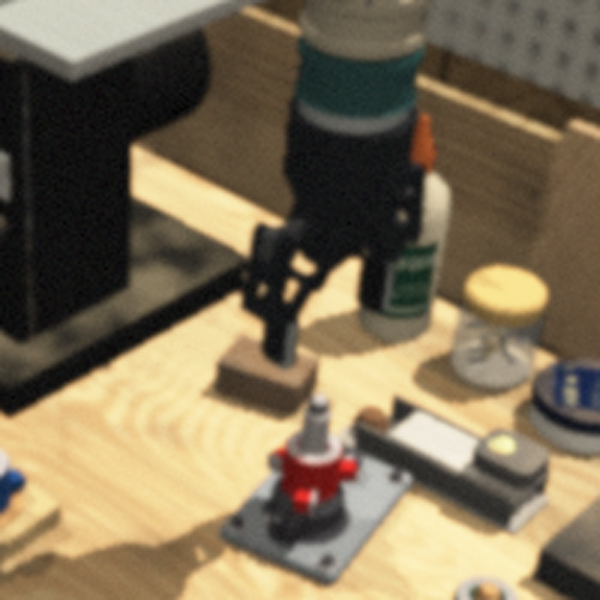

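View pics/t1_c.png

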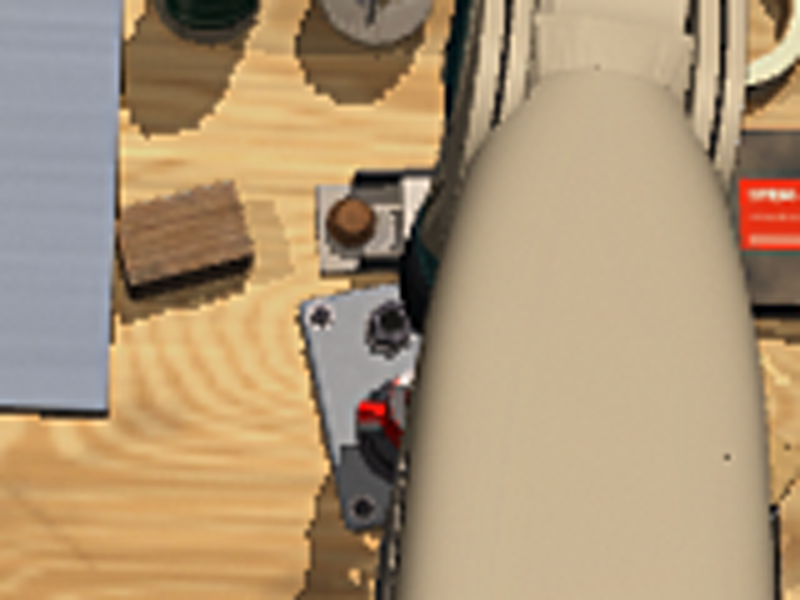

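Run:
```python
from h import *
arm.movel([617,-.5,235],feed=100); arm.movel([617,-.5,228],feed=30); arm.dwell(.3)
st("down")
arm.grab(); arm.dwell(.3); st("grab yaw0")
snap("scene","s2"); sub("s2",290,100,150,150)
```

```text
down t 5.12 p [ 6.171e+02 -5.000e-01  2.281e+02] F [-0.2 -0.3 -0.7] M [0.03 0.04 0.01] w 85.4
grab yaw0 t 5.93 p [ 6.173e+02 -5.000e-01  2.284e+02] F [-0.   0.2  4. ] M [ 0.04  0.   -0.03] w 35.4
s2 f 4.0 290 100
```

View pics/s2_c.png

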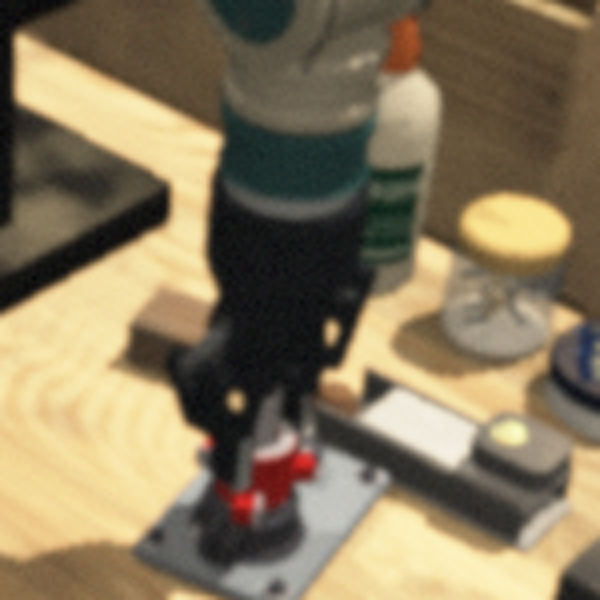

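Run:
```python
from h import *
arm.open(); st("open")
arm.movel([617,-.5,240],feed=60)
arm.move_to([617,-.5,240],q(np.pi/2)); arm.movel([617,-.5,228],feed=40); arm.dwell(.3); st("down90")
arm.grab(); arm.dwell(.3); st("grab yaw90")
snap("scene","s3"); sub("s3",290,150,110,100)
```

```text
open t 6.53 p [ 6.169e+02 -5.000e-01  2.278e+02] F [-0.3 -0.3 -0.4] M [-0.03 -0.01  0.07] w 85.2
down90 t 9.03 p [ 6.171e+02 -5.000e-01  2.282e+02] F [ 0.5  0.4 -0.2] M [ 0.02 -0.03 -0.04] w 85.2
grab yaw90 t 9.84 p [ 6.172e+02 -4.000e-01  2.285e+02] F [-0.7  0.7  5. ] M [ 0.31  0.12 -0.01] w 36.3
s3 f 6.0 290 150
```

View pics/s3_c.png

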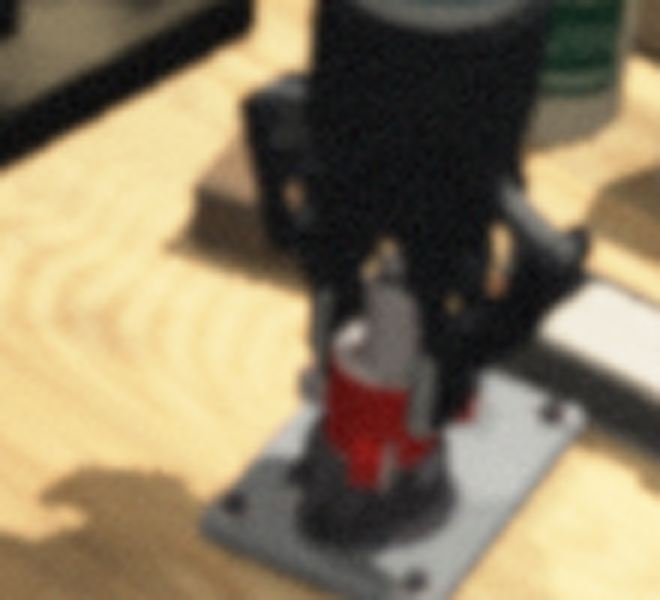

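Run:
```python
from h import *
arm.movel([617,-.5,248],feed=40); st("l20")
arm.movel([617,-.5,285],feed=60); st("l57")
arm.movel([617,-.5,330],feed=60); arm.dwell(.2); st("l102")
snap("scene","s4"); sub("s4",290,100,120,120)
```

```text
l20 t 10.54 p [ 6.169e+02 -4.000e-01  2.483e+02] F [ 0.4  2.1 -1.3] M [ 0.5  -0.14  0.04] w 36.2
l57 t 11.31 p [ 6.170e+02 -5.000e-01  2.856e+02] F [ 0.8  3.2 -1. ] M [ 0.6  -0.12  0.  ] w 36.0
l102 t 12.41 p [ 6.167e+02 -4.000e-01  3.294e+02] F [ 0.2  0.3 -3.3] M [-0.02  0.   -0.03] w 36.3
s4 f 5.0 290 100
```

View pics/s4_c.png

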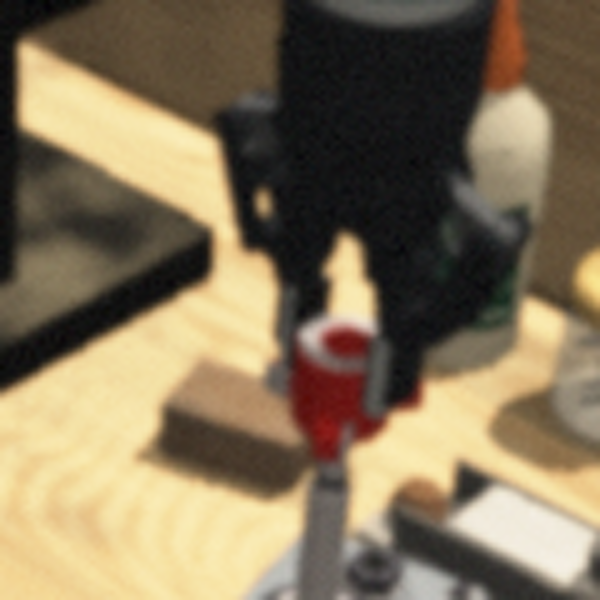

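Run:
```python
from h import *
arm.movel([455,25,330],feed=200)
arm.movel([455,25,200],feed=100); arm.movel([455,25,191],feed=25);arm.dwell(.2); s=st("191")
z=190.5
while z>186 :
    arm.movel([455,25,z],feed=15); s=arm.get_state(); print(z,round(s["ee_pos"][2],2),np.round(s["force"],1))
    if s["force"][2]>2.5: break
    z-=.5
snap("scene","s5"); sub("s5",250,150,170,150)
```

```text
191 t 15.58 p [455.1  25.  191.1] F [-0.4 -0.6 -3.3] M [-0.01 -0.   -0.  ] w 36.0
190.5 190.52 [ 0.2 -0.7 -3.7]
190.0 189.95 [ 0.4 -0.3 -3. ]
189.5 189.46 [-0.2  0.6 -3.7]
189.0 188.94 [ 0.9 -0.6 -3. ]
188.5 188.56 [-0.8 -0.5 -3. ]
188.0 188.51 [-2.9  0.   4.9]
s5 f 4.0 250 150
```

View pics/s5_c.png

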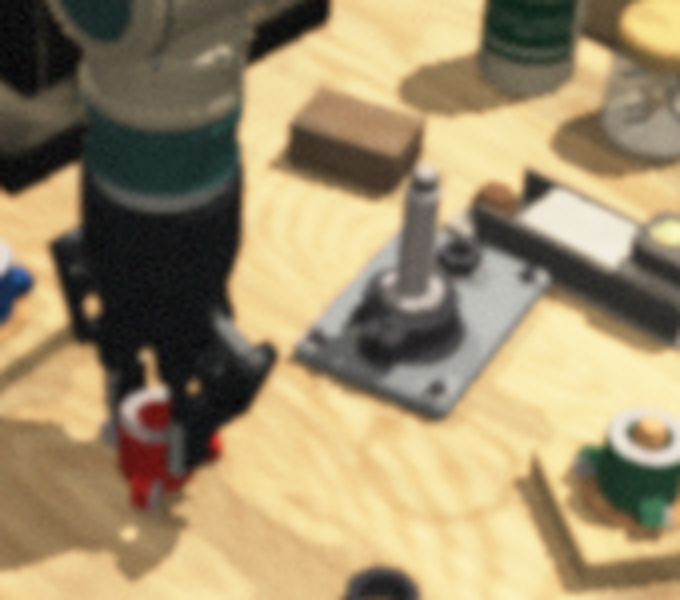

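Run:
```python
from h import *
arm.open(); arm.dwell(.2); arm.movel([455,25,260],feed=100)
arm.move_to([451,158.5,300],q(0)); st()
snap("top","t6"); sub("t6",280,120,130,90)
snap("scene","s6"); sub("s6",200,150,200,150)
```

```text
t 20.38 p [450.9 158.3 299.6] F [-0.8  0.5 -1. ] M [ 0.   -0.    0.01] w 85.4
t6 f 6.1538 280 120
s6 f 4.0 200 150
```

View pics/t6_c.png

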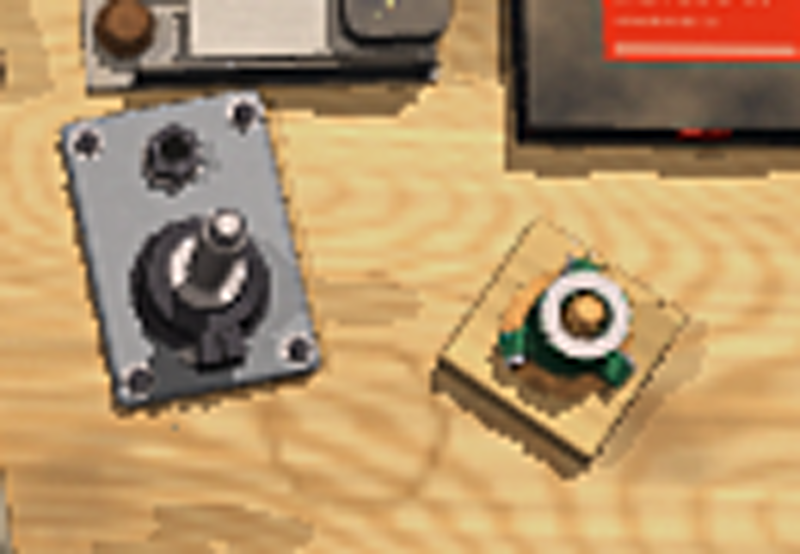

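View pics/s6_c.png

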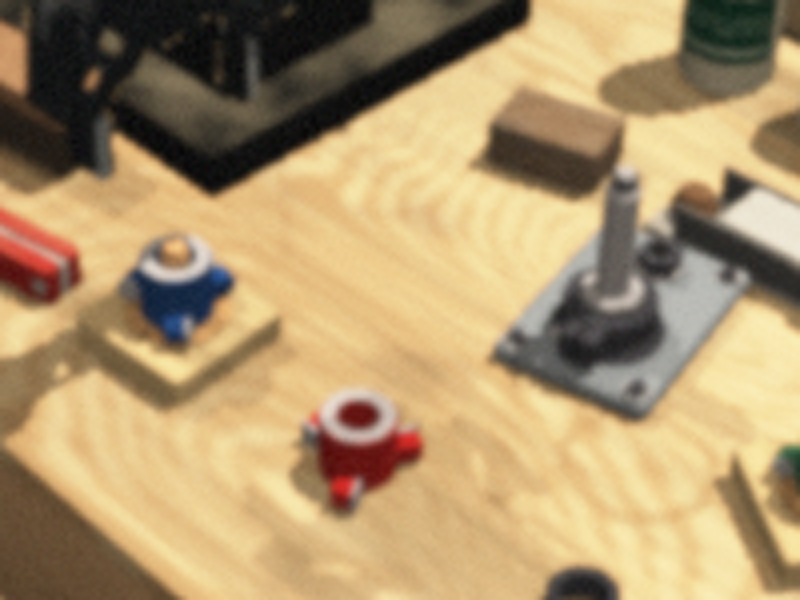

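Run:
```python
from h import *
T=(800/130,280,120);S=(4,200,150)
for n,cam,u,v,C,z in [("redtop","scene",359,418,S,36),("tip","scene",626,174,S,117),("blue","scene",175,259,S,58),("tip","top",223,226,T,117),("flange","top",208,270,T,40),("green","top",584,315,T,58)]:
    print(n,cam,np.round(px2w(cam,*crop(u,v,*C),z),1)[:2])
```

```text
redtop scene [455.3  22.9]
tip scene [616.9  -1.3]
blue scene [451.6 158.3]
tip top [616.1   2.3]
flange top [ 6.176e+02 -3.000e-01]
green top [ 599.7 -160. ]
```

Run:
```python
from h import *
B=[451.3,159.3]
arm.movel(B+[220],feed=120); arm.movel(B+[210],feed=30); arm.grab(); arm.dwell(.3); st("yaw0")
snap("scene","s7"); sub("s7",200,150,110,100)
arm.open(); arm.movel(B+[225],feed=80); arm.move_to(B+[225],q(np.pi/2)); arm.movel(B+[210],feed=40)
arm.grab(); arm.dwell(.3); st("yaw90")
arm.movel(B+[230],feed=40); st("l20")
arm.movel(B+[250],feed=40); st("l40")
arm.movel(B+[340],feed=100); arm.dwell(.2);st("up")
```

```text
yaw0 t 22.58 p [451.7 159.4 210.4] F [-0.3  0.4  4.2] M [-0.03  0.08 -0.02] w 35.9
s7 f 6.0 200 150
yaw90 t 26.27 p [451.4 159.4 210.7] F [-2.1  0.3  5.3] M [ 0.04  0.36 -0.03] w 36.2
l20 t 26.92 p [451.3 159.3 230.1] F [ 0.1  0.6 -3.1] M [-0.01 -0.02  0.02] w 36.4
l40 t 27.57 p [451.3 159.3 250.2] F [ 0.   0.6 -1. ] M [-0.03 -0.03  0.01] w 36.4
up t 28.82 p [451.  159.2 339.2] F [-0.2 -0.6 -0.9] M [-0.02 -0.02  0.01] w 36.3
```

View pics/s7_c.png

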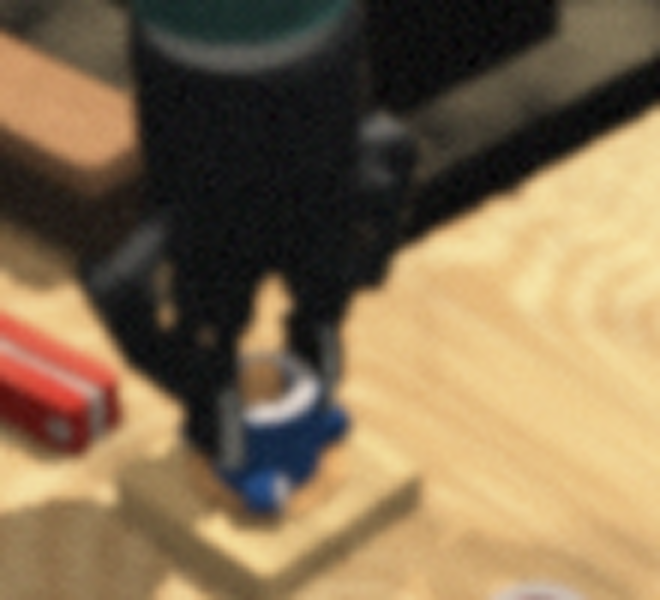

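Run:
```python
from h import *
arm.movel([617,1,340],feed=200); arm.dwell(.4); st()
snap("scene","s8"); sub("s8",290,110,120,110)
```

```text
t 30.51 p [616.8   1.3 340.1] F [ 0.3  0.5 -2. ] M [ 0.02  0.07 -0.05] w 36.0
s8 f 5.4545 290 110
```

View pics/s8_c.png

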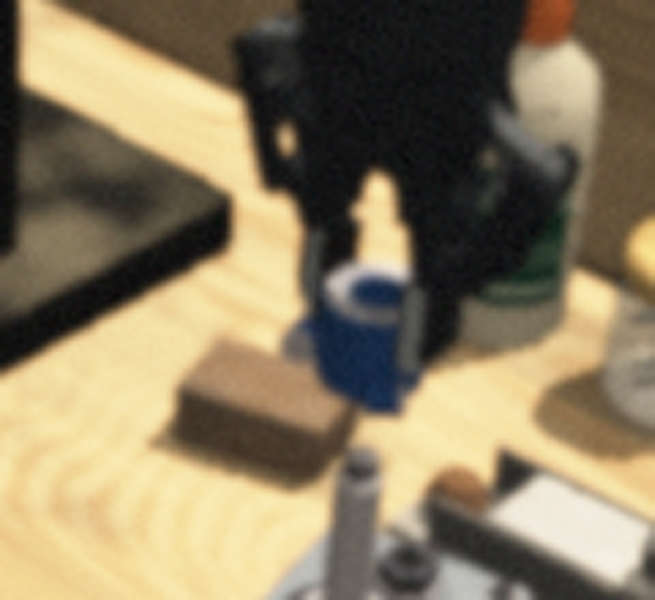

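Run:
```python
from h import *
C=(655/120,290,110)
for n,u,v,z in [("blue",371,290,188),("tip",362,459,117)]:
    print(n,np.round(px2w("scene",*crop(u,v,*C),z),1)[:2])
ok=1
for z in [305,300,295,290,285,280,270,260,250,240]:
    arm.movel([617,1,z],feed=40); s=arm.get_state(); F=s["force"]; print(z,np.round(s["ee_pos"],1),np.round(F,1))
    if F[2]>6 or np.hypot(F[0],F[1])>8: print("STOP"); break
```

```text
blue [616.9   3.9]
tip [615.2  -2.2]
305 [617.2   1.  305.3] [-0.1 -0.5 -1.3]
300 [616.8   1.  299.7] [-0.4 -0.7 -2.6]
295 [616.8   1.  294.5] [ 0.9 -0.3 -2.3]
290 [616.8   1.  289.5] [ 0.2  0.5 -2. ]
285 [616.8   1.  284.5] [ 0.6  0.5 -1.4]
280 [616.8   1.  279.5] [ 0.2 -0.3 -2.3]
270 [616.8   1.  269.5] [ 0.6  0.4 -2.1]
260 [616.8   1.  259.6] [ 0.9  0.1 -1.3]
250 [616.8   1.  249.5] [-0.2 -0.2 -2.1]
240 [616.8   1.  239.6] [-0.6 -0.9 -1.5]
```

Run:
```python
from h import *
z=232
while z>225:
    arm.movel([617,1,z],feed=20); s=arm.get_state(); F=s["force"]
    if F[2]>2: break
    z-=.5
st("seat %.1f"%z)
arm.open(); arm.dwell(.2); st()
arm.movel([617,1,330],feed=120)
arm.move_to([455,25,300],q(0)); st()
snap("scene","s9"); sub("s9",250,150,170,130)
```

```text
seat 228.0 t 37.11 p [617.1   1.  228.7] F [-2.8  0.2  6. ] M [ 0.06  0.54 -0.02] w 36.0
 t 37.85 p [617.   1. 228.] F [-0.1 -0.1  0.7] M [-0.05  0.   -0.01] w 85.2
 t 40.27 p [455.3  25.  300. ] F [-0.4 -0.5  0.1] M [-0.02 -0.   -0.02] w 85.3
s9 f 4.6154 250 150
```

View pics/s9_c.png

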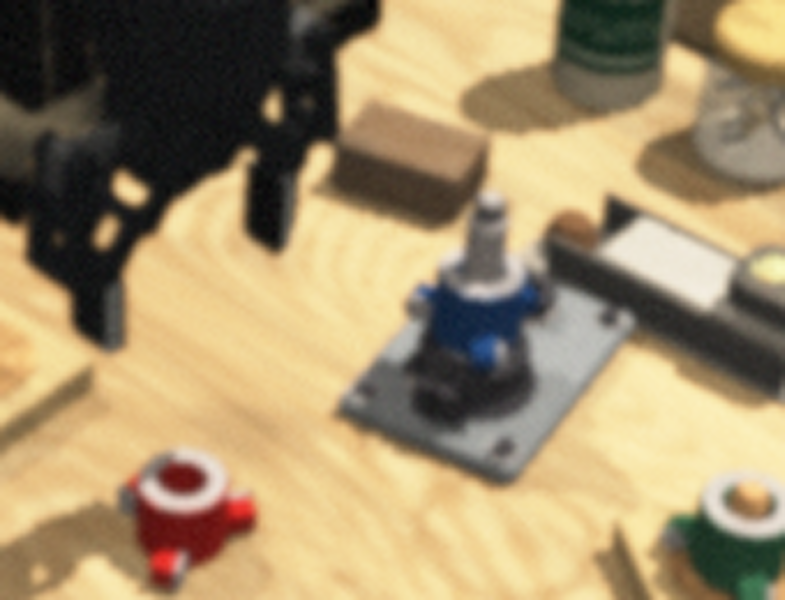

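Run:
```python
from h import *
R=[455,25]; B=[451.2,159.3]
arm.movel(R+[188.5],feed=100); arm.grab(); arm.dwell(.2); st("yaw0")
arm.open(); arm.movel(R+[205],feed=80); arm.move_to(R+[205],q(np.pi/2)); arm.movel(R+[188.5],feed=50); arm.grab(); arm.dwell(.2); st("yaw90")
arm.movel(R+[300],feed=120); arm.movel(B+[300],feed=150); arm.dwell(.2); st("over post")
for z in [262,255,250,245,240,230,220,213]:
    arm.movel(B+[z],feed=40); s=arm.get_state(); F=s["force"]; print(z,np.round(s["ee_pos"],1),np.round(F,1))
    if F[2]>6 or np.hypot(F[0],F[1])>8: print("STOP"); raise SystemExit
z=212
while z>207:
    arm.movel(B+[z],feed=20); F=arm.get_state()["force"]
    if F[2]>2: break
    z-=.5
st("seat %.1f"%z)
arm.open(); arm.dwell(.2); arm.movel(B+[300],feed=120); arm.move_to([450,0,380],q(0))
st()
snap("scene","s10"); sub("s10",200,150,200,150)
snap("top","t10"); sub("t10",225,200,180,60)
```

```text
yaw0 t 42.3 p [455.4  25.  189.2] F [-0.7 -0.6  6.4] M [ 0.    0.17 -0.02] w 35.9
yaw90 t 45.8 p [455.2  25.  189.2] F [-2.2 -0.8  5.6] M [0.01 0.26 0.03] w 36.1
over post t 48.12 p [451.3 158.7 300. ] F [-0.6 -0.3 -3.2] M [-0.08 -0.01  0.  ] w 36.3
262 [451.4 159.4 262.3] [-0.3 -0.  -3. ]
255 [450.9 159.2 254.6] [ 0.6 -0.6 -2.9]
250 [450.9 159.2 249.6] [ 0.2 -0.5 -3. ]
245 [451.  159.3 244.6] [-0.3  0.4 -3.2]
240 [450.9 159.2 239.6] [ 0.3  0.2 -2.9]
230 [450.9 159.2 229.5] [ 0.  -0.4 -3.3]
220 [450.9 159.2 219.6] [-0.1  0.3 -2.6]
213 [450.9 159.3 212.6] [ 1.1 -0.5 -3.1]
seat 210.5 t 52.5 p [451.3 159.3 211.2] F [-2.7 -0.3  5.5] M [-0.17  0.58 -0.03] w 36.2
 t 55.26 p [4.498e+02 2.000e-01 3.792e+02] F [ 0.1 -0.2 -0.4] M [-0.02 -0.03  0.01] w 85.3
s10 f 4.0 200 150
t10 f 4.4444 225 200
```

View pics/s10_c.png

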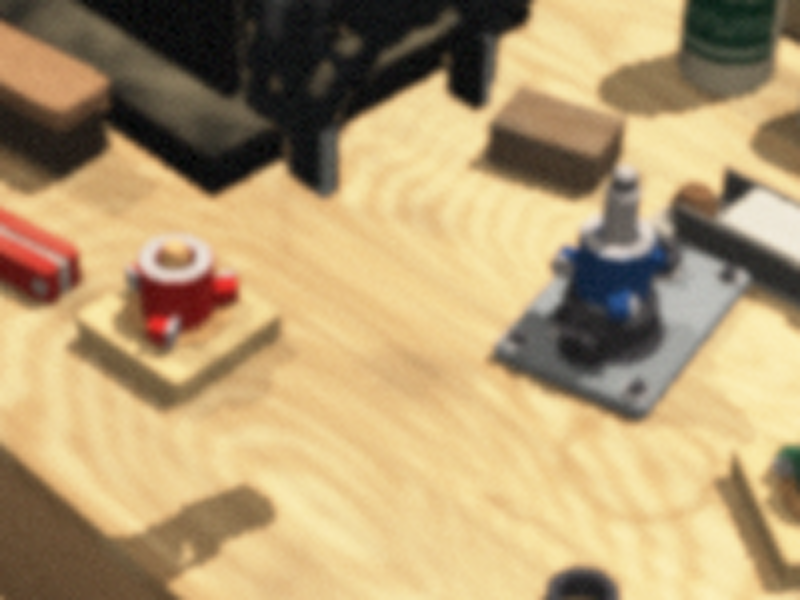

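View pics/t10_c.png

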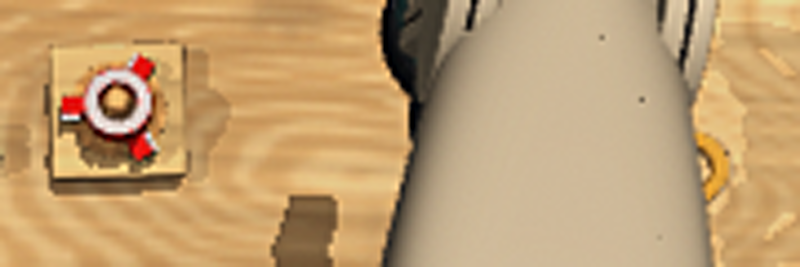

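Run:
```python
from h import *
B=[462.3,-117]
a,b=np.radians(21),np.radians(111)
arm.move_to(B+[260],q(a)); arm.movel(B+[185],feed=100); arm.movel(B+[176],feed=30); arm.dwell(.1); st("down")
arm.grab(); arm.dwell(.2); st("g1")
arm.open(); arm.dwell(.1); arm.movel(B+[200],feed=80); arm.move_to(B+[200],q(b)); arm.movel(B+[176],feed=50); arm.grab(); arm.dwell(.2); st("g2")
snap("scene","s11"); sub("s11",270,200,160,160)
```

```text
down t 57.52 p [ 462.3 -117.1  176. ] F [0.7 0.7 0.9] M [ 0.   -0.01 -0.05] w 85.2
g1 t 58.27 p [ 462.4 -117.   176.5] F [-1.9  0.7  5.9] M [ 0.17  0.31 -0.05] w 31.9
g2 t 62.18 p [ 462.5 -117.1  176.7] F [-1.2 -0.3  6.1] M [ 0.11  0.25 -0.03] w 32.0
s11 f 3.75 270 200
```

View pics/s11_c.png

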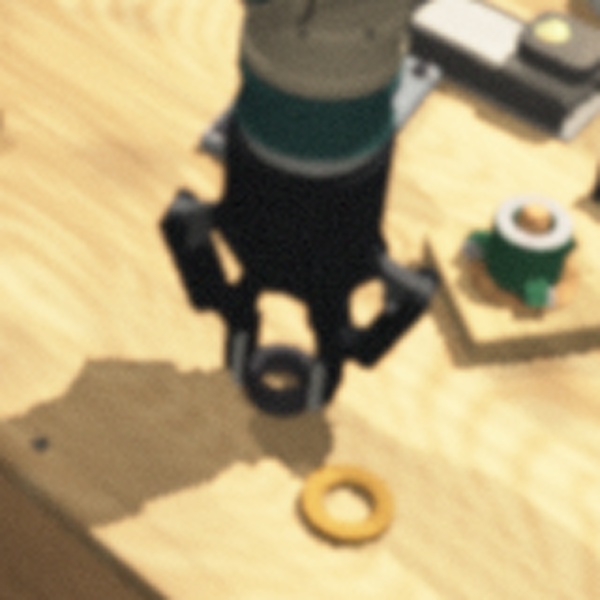

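Run:
```python
from h import *
arm.movel([462.3,-117,320],feed=120); arm.movel([617,1,320],feed=150); arm.dwell(.3); st("over")
for z in [300,295,290,285,280,270,260,255]:
    arm.movel([617,1,z],feed=40); s=arm.get_state(); F=s["force"]; print(z,np.round(s["ee_pos"],1),np.round(F,1))
    if F[2]>6 or np.hypot(F[0],F[1])>8: print("STOP"); raise SystemExit
z=254
while z>249:
    arm.movel([617,1,z],feed=20); F=arm.get_state()["force"]
    if F[2]>2: break
    z-=.5
st("seat %.1f"%z)
snap("scene","s12"); sub("s12",280,120,150,130)
```

```text
over t 65.33 p [616.7   0.7 320.2] F [-1.3  0.3 -0.6] M [ 0.03  0.03 -0.06] w 31.6
300 [617.    1.  299.8] [ 0.5 -0.1 -1.4]
295 [616.8   1.  294.7] [-0.1  0.6 -0.3]
290 [616.8   1.  289.6] [-0.1  0.6 -1.3]
285 [616.8   1.  284.5] [-0.3 -0.3 -0.8]
280 [616.9   1.  279.6] [-0.1  0.  -1.1]
270 [616.8   1.  269.5] [-0.7  0.4 -0.7]
260 [616.8   1.  259.6] [-0.4  0.  -1.8]
255 [616.8   1.  254.6] [ 0.2 -0.5 -0.6]
seat 252.0 t 69.41 p [617.1   1.  252.8] F [-1.7  0.4  5.2] M [ 0.1   0.48 -0.05] w 31.6
s12 f 4.6154 280 120
```

View pics/s12_c.png

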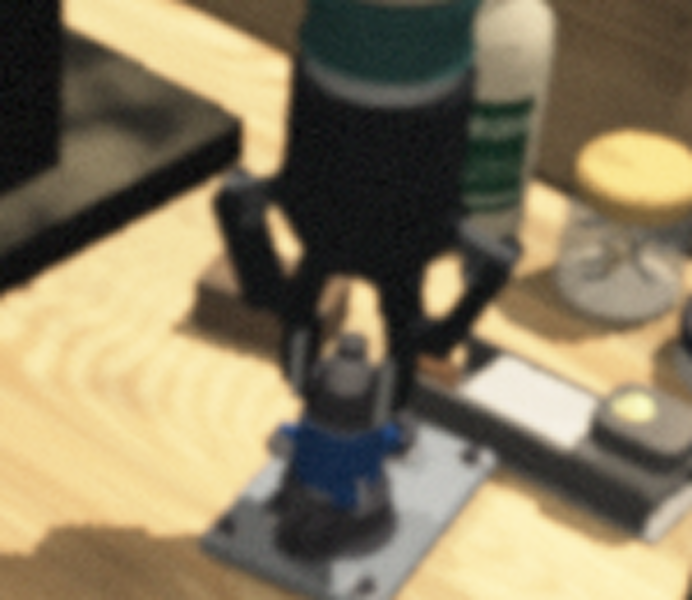

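Run:
```python
from h import *
arm.open(); arm.dwell(.2); arm.movel([617,1,330],feed=120)
B=[430.7,-186.3]
a,b=np.radians(0),np.radians(90)
arm.move_to([450,-100,330],q(a)); arm.move_to(B+[240],q(a)); arm.movel(B+[185],feed=100); arm.movel(B+[174],feed=30); arm.dwell(.1); st("down")
arm.grab(); arm.dwell(.2); st("g1")
arm.open(); arm.dwell(.1); arm.movel(B+[200],feed=80); arm.move_to(B+[200],q(b)); arm.movel(B+[174],feed=50); arm.grab(); arm.dwell(.2); st("g2")
arm.movel(B+[200],feed=50); arm.dwell(.1); st("lift")
snap("scene","s13"); sub("s13",270,130,170,200)
```

```text
down t 74.41 p [ 430.7 -186.4  174. ] F [-0.1  0.5  0.6] M [-0.02 -0.   -0.  ] w 85.7
g1 t 75.13 p [ 430.8 -186.3  174.8] F [-2.4  1.7  6.9] M [0.28 0.34 0.02] w 38.2
g2 t 79.01 p [ 430.9 -186.5  174.7] F [-1.5  0.5  5.8] M [ 0.15  0.23 -0.05] w 38.7
lift t 79.78 p [ 430.5 -186.2  199.7] F [ 0.1 -0.4 -1. ] M [-0.02 -0.01  0.02] w 38.6
s13 f 3.0 270 130
```

View pics/s13_c.png

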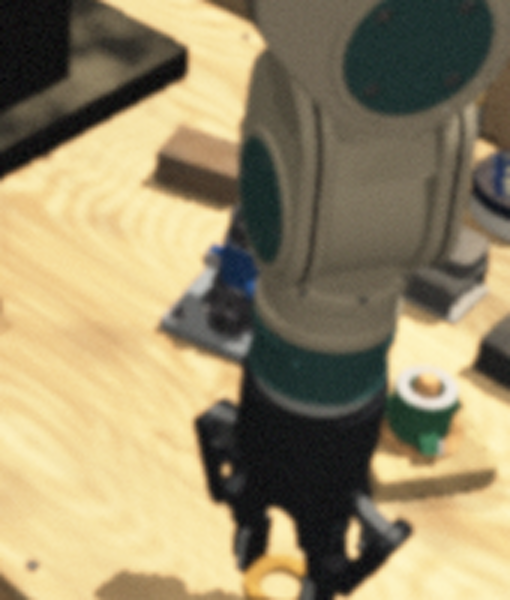

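Run:
```python
from h import *
arm.movel([430.7,-186.3,320],feed=120); arm.movel([617,1,320],feed=150); arm.dwell(.3); st("over")
for z in [300,295,290,285,280,275,271]:
    arm.movel([617,1,z],feed=40); s=arm.get_state(); F=s["force"]; print(z,np.round(s["ee_pos"],1),np.round(F,1))
    if F[2]>6 or np.hypot(F[0],F[1])>8: print("STOP"); raise SystemExit
z=270.5
while z>266:
    arm.movel([617,1,z],feed=20); F=arm.get_state()["force"]
    if F[2]>2: break
    z-=.5
st("seat %.1f"%z)
arm.open(); arm.dwell(.2); arm.movel([617,1,340],feed=120); arm.move_to([450,158,380],q(0)); arm.dwell(.3); st()
snap("scene","s14"); sub("s14",200,140,240,180)
snap("top","t14"); sub("t14",280,120,130,90)
```

```text
over t 83.18 p [616.9   0.8 320.1] F [ 0.6 -0.3 -1. ] M [-0.01  0.02 -0.03] w 38.7
300 [617.    1.  299.8] [ 1.   0.5 -0.8]
295 [616.8   1.  294.7] [-0.2  0.4 -0.9]
290 [616.8   1.  289.6] [ 0.5 -0.1 -1.4]
285 [616.8   1.  284.5] [-1.1 -1.3 -1. ]
280 [616.8   1.  279.6] [ 0.3  0.2 -1.4]
275 [616.8   1.  274.6] [-0.6  0.1 -0.8]
271 [616.9   1.  270.7] [-0.8 -0.9  0.1]
seat 268.0 t 86.96 p [617.1   1.  268.8] F [-2.3 -0.3  6.3] M [ 0.02  0.42 -0.04] w 38.4
 t 90.38 p [450.2 157.9 380. ] F [-1.  -0.1  0.3] M [-0.03 -0.03 -0.02] w 85.6
s14 f 3.3333 200 140
t14 f 6.1538 280 120
```

View pics/s14_c.png

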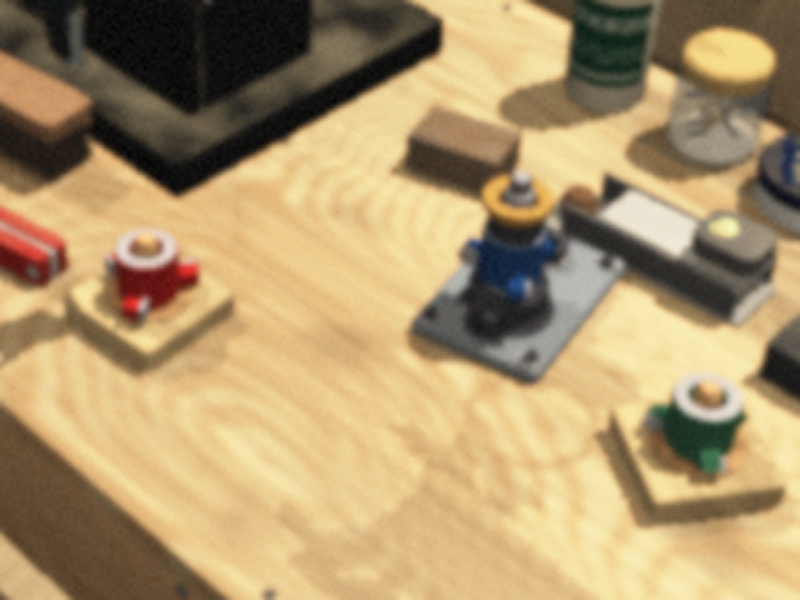

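View pics/t14_c.png

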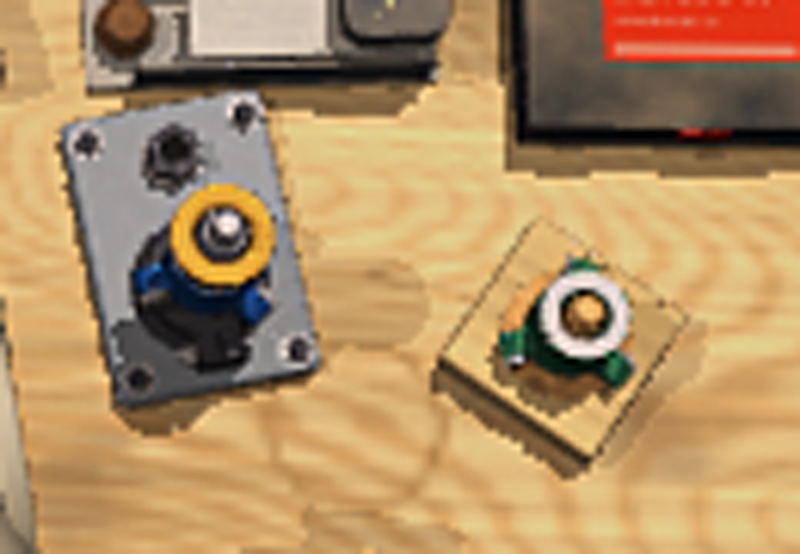

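The pictures show the whole stack seated. The brass ring is level around the spindle tip at (222,235) in the top crop, the black collar and blue cutter are under it, red is on post_a, and green has not moved. I'm handing the job in.

Run:
```python
from h import *
arm.finish_job(); st()
```

```text
the job is handed in; nothing more can be done
the job is handed in; nothing more can be done
```

The cutter change is done, and I handed the job in at about 90 s of the 128 s allowed; no verdict is reported.

**What I did:** I stood the red cutter on the bare bench and seated the blue one on the spindle. The red one then went down on post_a, where blue came from, and last I fitted the black collar and the brass collar. I centred each piece by gripping it twice, at right angles, then lowered it until I felt contact and let go.

**Last checks:**
- **Seating heights:** each piece made contact within about 1 mm of its expected height. Blue was at 40 mm, black at 76, brass at 94, and red at 22 on the post.
- **Side force:** lowering the parts gave almost no side force, under about 2 N. The arm pushed down with about 6 N as each piece seated.
- **Final pictures:** the stack is upright and concentric on the spindle, red is on post_a, and green is where it started on post_b. The hex keys look unmoved, but only part of them is in the last close-ups. I did not check the tape measure again; the arm never worked near it.

**What disagreed:**
- **Spindle position:** the scene camera put the spindle about 2 mm too far towards −y compared with the top camera. A side force of about 3 N while lifting red off the spindle supported the top camera, so I corrected the spindle y from −0.5 to +1.0 mm.
- **Gripper width:** it read 4 to 6 mm below the true diameters throughout, and I took this as a reading offset.

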